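# Reset the tripped pottery wheel

## Robot

A 7-joint arm with a two-finger parallel gripper is mounted at the origin on the work surface. World frame = base frame: x ahead of the robot, y to its left, z up, the work surface at z = 0. Lengths are in m, angles in rad, forces in N, time in s.
With the tool pointing down it reaches from about 0.4 to 0.875 m from the base axis. Payload 6.5 kg.
Tool frame: the origin (TCP) lies midway between the tips of the shut fingers; the grasp point (between the pads) lies 19 mm behind it; x points along the fingers, y is the direction in which the jaws open and shut, and the axes are right-handed (so a half turn about x gives the same grasp; the last joint's range is limited). The gripper opens to 88 mm and grips with 3 to 60 N. Pads are 18 mm wide; open, the fingers measure 123 mm over their backs; the gripper's body (75 mm by 187 mm) begins 45 mm behind the grasp point.
Start: joints at [-1.232, 0.536, -0.004, 1.538, 0.003, 1.067, -0.071], TCP at [0.256, 0.597, 0.239] pointing down, gripper open.
Joint ranges: [-2.7, 2.7], [-0.37, 2.16], [-1.27, 1.26], [0.24, 2.4], [-1.31, 4.45], [0.19, 1.91], [-2.76, 2.76]. Speed limits (rad/s): [2.39, 2.39, 3.14, 3.14, 3.14, 3.14, 3.14].

## Interface

Orientations are given as [roll, pitch, yaw] about the fixed x, y, z axes, in that order (R = Rz(yaw) Ry(pitch) Rx(roll)).
In Python, from rig import manip gives the robot as it stands.
- The arm moves only by the shell command python3 -m inch 'ROWS' [FORCE]. ROWS is JSON, a list of rows, each a list of 7 numbers: the turn, a rotation vector about the tool's x, y, z as a fraction of full scale, then the shift along the tool's x, y, z as a fraction of full scale, then the closure, from 0 (fully open) to 1 (shut). A call has 1 to 10 rows; each row is the pose to reach, as a shift and turn from the pose measured when the call began, along the tool's axes at that moment; what a row does not reach only later rows make up. Full scale, the value 1, is 10 cm for a shift and pi/4 rad for a turn. A row lasts 1/8 s, in which the tool goes at most 62.5 mm and 10.7 degrees, less where a joint would pass 70% of its speed; a pose out of reach is approached as far as the arm can. A call with a number of a shift or a turn outside -1 to 1 is refused whole. A call with a gripper value outside its range is refused whole. The fingers move at their own pace and stop on an object; FORCE is the grip in N (left out, the last holds). Time passes only in rows, so rows that repeat a pose let the fingers close. It gives the time, the measured TCP pose, the force and the opening at its end, in the units of the state.
- manip.observe(): the state, without advancing time (a new reading comes with each control period).
- manip.grab_frame(name): name is "scene" or "top" or "wrist"; returns a dict with "color" (384x512x3 uint8, red, green, blue), "fx", "fy", "cx", "cy" (pixels), "origin" and "rotation" of the camera in the world. Camera axes: x right, y down, z forward; pixel columns grow to the right and rows downward; lengths in m; the calibration is good to about 2 mm. A picture is of the moment at which its call begins. There is no depth.
- manip.finish_job(): hands the job in, once; it reports no verdict.
The state is a dict: "clock": time; "joint_positions": joint angles; "qd": joint speeds; "joint_torque": joint torques, N m; "tcp_pos": TCP position; "tcp_rot": TCP orientation; "contact_force": force on the tool from outside, world axes, zero at the start; "moment": the same for the moment, N m; "opening": finger opening in m.
Only numpy, scipy, OpenCV 4.12 (cv2) and the standard library are available. Lean on these libraries where they do the work, as an engineer would, in place of code of your own. Each camera call takes 0.05 s, during which the arm holds its last target.

## Task

The pottery wheel's overload breaker has tripped. With the fingertips, first push the speed lever on its control box all the way to the stop, to the box's outer edge away from the wheel head, so that the wheel cannot leap into motion; then reach down into the well that holds the popped-up reset button and press the button fully home. Keep off the other well, which holds a pin socket, and pick up or shift nothing else: the pot on the wheel and everything lying about stay where they are.

Things in the scene. Friction and masses are not known exactly. Their poses are not given: they have to be found in the camera images.
- control_box: Pale grey control box on the side of a table-top pottery wheel, 150 mm (its x) by 250 mm (its y), flat top 170 mm above the table. Origin at the centre of its underside, z up, +x to the wheel head, -x to its outer edge. Speed lever at x=0, y=0; at x=0, y=+75 and -75 mm two grey cups with round wells 48 mm across, 24 mm deep, rims level with the top. Which cup is which varies.
- wheel: The pottery wheel, 360 mm (its x) by 400 mm (its y), fixed; origin at the centre of its underside, axes parallel to the control box's, which is bolted to its -x side. Its deck is level with the box's top and begins at the box's x=+75 mm. A splash rim 16 mm over the deck reaches to the box's x=+85 mm, the round wheel head (284 mm across, 42 mm over the deck, wooden bat on it) to x=+113 mm.
- speed_lever (a joint): Angle of the speed lever, rad: 0 = stop (zero speed, against its end stop, leaning 0.55 rad to the box's -x, outer, edge), 1.1 = full speed, leaning 0.55 rad to +x, towards the wheel head. It swings about the box's y axis on a pivot 25 mm below the box's top at x=0, y=0. It stays where it is left; about 2 N at the ball moves it.
- lever_ball (a point): Centre of the black ball, 22 mm across, on top of the 8 mm lever, 52 mm from the pivot: 19 to 27 mm above the box's top, at x=-27 mm (stop) to +27 mm (full) of the box.
- reset_button (a joint): Travel of the reset button, m: 0 = popped up (tripped), 0.008 = fully home. It slides straight down, takes about 3 N, and stays where it is pushed (it does not spring back).
- reset_top (a point): Centre of the top face of the black round reset button, 24 mm across, in the middle of its well. Popped up it lies 10 mm below the well's rim, fully home 18 mm below it; the well's floor is 24 mm below the rim. It moves with the button.
- reset_mouth (a point): Centre of the round mouth (48 mm across) of the reset button's well, level with the box's top.
- socket_cup: The other cup, a 66 mm square grey block let into the box, 34 mm high (origin under its centre, rim 34 mm above it): in its well stands a foot-pedal socket, a black ring 33 mm across and 8 mm high with five thin brass pins inside, in place of a button.
- pot: Bystander: half-made grey clay pot 112 mm across and 100 mm tall standing on the wheel head; origin at the centre of its foot.
- tool_cup: Bystander: small beige cup, 52 mm across, 60 mm tall, standing on one corner of the wheel's deck beside the control box; origin under its centre.
- rib: Bystander: flat wooden throwing rib, 34 x 67 x 8 mm, lying on the other deck corner beside the control box; origin under its middle.
- water_bowl: Bystander: pale green bowl 170 mm across, 75 mm tall, on the table; origin under its centre.
- slip_bottle: Bystander: white bottle 54 mm across, 130 mm tall, on the table; origin under its centre.
- brush: Bystander: brush 190 mm long lying on the table.
- knife: Bystander: palette knife 200 mm long lying on the table.
- hare: Bystander: dried clay animal about 125 mm tall standing on a round steel turntable 200 mm across and 45 mm high; origin between its feet.

How it is judged:
By the outcome, as a careful person would: the job done as asked, in the order asked, and still so for the second after the job is handed in, with the robot touching nothing.
It also fails if it takes over 48 s, if anything falls off the work surface, if the arm or the gripper's body presses on something with over 40 N, if the wrist force passes 120 N, or if a joint passes its speed limit or range.

## Working session

There is one attempt and no reset: what is moved stays moved. The work goes in short steps, Python scripts to look and compute and a shell command to move; the robot and the scene stay as the last step left them, time stands still between calls to the robot, and variables do not carry over. Pictures are saved under pics/ and viewed, and the job is handed in when it is done.

```bash
ls; mkdir -p pics; cat > h.py <<'E'
import cv2, numpy as np, json
from rig import manip
def shot(cam,name):
    f=manip.grab_frame(cam); cv2.imwrite(f'pics/{name}.png',f['color'][:,:,::-1])
    np.savez(f'pics/{name}.npz',**{k:np.array(v) for k,v in f.items()})
    return f
def ray(name,u,v):
    f=np.load(f'pics/{name}.npz'); d=np.array([(u-f['cx'])/f['fx'],(v-f['cy'])/f['fy'],1.])
    return f['origin'],f['rotation']@d
def at_z(name,u,v,z):
    o,d=ray(name,u,v); return o+d*(z-o[2])/d[2]
def tri(*obs):
    A=np.zeros((3,3));b=np.zeros(3)
    for n,u,v in obs:
        o,d=ray(n,u,v); d=d/np.linalg.norm(d);P=np.eye(3)-np.outer(d,d);A+=P;b+=P@o
    p=np.linalg.solve(A,b)
    return p
def proj(name,p):
    f=np.load(f'pics/{name}.npz'); c=f['rotation'].T@(np.array(p)-f['origin'])
    return f['fx']*c[0]/c[2]+f['cx'],f['fy']*c[1]/c[2]+f['cy']
E
python3 - <<'E'
from h import *
for c in ['scene','top','wrist']:
    f=shot(c,c+'0'); print(c,f['fx'],f['origin'],np.round(f['rotation'],3).tolist())
print(manip.observe())
E
```

```text
pics
scene 440.3692229130654 [ 0.90926857 -0.50716014  1.16581498] [-2.507, 0.003, 0.546]
top 352.9549510309387 [0.34482118 0.1612965  1.06207008] [-2.952, -0.038, -1.545]
wrist 321.79948317211455 [0.19197576 0.62529343 0.38396181] [2.861, 0.001, 1.165]
{'clock': 0.15, 'joint_positions': array([-1.23220674,  0.53700297, -0.00442814,  1.53860045,  0.00256346,
        1.06729497, -0.07122418]), 'qd': array([ 0.00101435, -0.00041039, -0.00059961, -0.00131531,  0.00238315,
        0.00027253, -0.00025006]), 'joint_torque': array([ 2.66604984e-03, -5.71326792e+01,  9.92457122e-01, -2.51827526e+01,
       -5.60601801e-02,  1.51650578e-02,  8.16219335e-05]), 'tcp_pos': array([0.25580983, 0.59705278, 0.23805124]), 'tcp_rot': array([-1.51614333,  1.56949614, -1.92091243]), 'contact_force': array([ 0.0494013 , -0.5990177 , -0.82620645]), 'moment': array([-0.03526524, -0.02483403,  0.00397559]), 'opening': 0.08824958980574313}
```

```bash
python3 - <<'E'
s=open('h.py').read()
s=s.replace("from rig import manip","from rig import manip\nfrom scipy.spatial.transform import Rotation as Ro\nrm=lambda r: Ro.from_euler('xyz',r).as_matrix()")
s=s.replace("f['rotation']@d","rm(f['rotation'])@d").replace("f['rotation'].T","rm(f['rotation']).T")
open('h.py','w').write(s)
E
```

```text
(no output)
```

View pics/scene0.png

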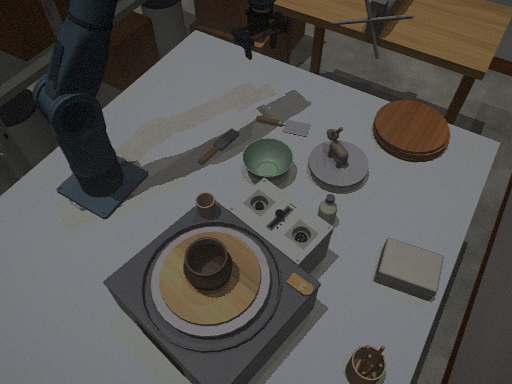

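View pics/top0.png

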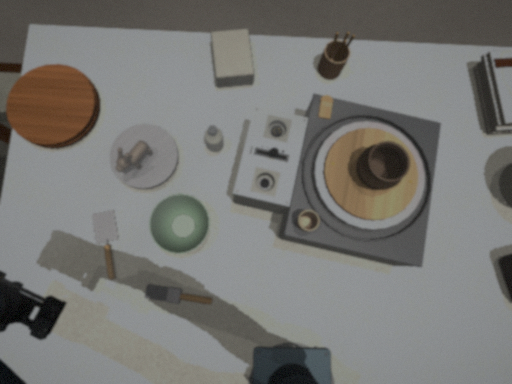

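View pics/wrist0.png

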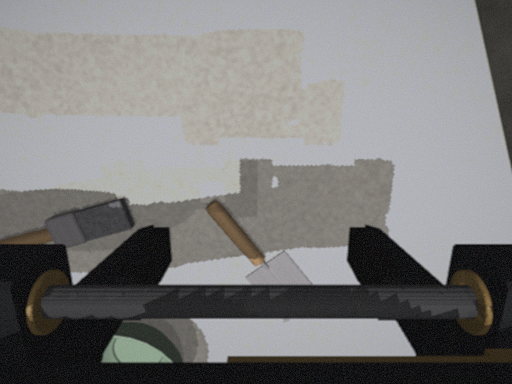

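Scene: wells at about (259,204) and (302,236), lever near (280,217). Top: wells at about (278,127) and (265,181), lever (270,153). I'll zoom in on these.

```bash
python3 - <<'E'
from h import *
a=cv2.imread('pics/scene0.png')[175:275,220:345]; b=cv2.imread('pics/top0.png')[95:220,225:325]
g=lambda x:np.clip((x/255.)**0.6*255,0,255).astype('uint8')
cv2.imwrite('pics/zs0.png',g(cv2.resize(a,None,fx=6,fy=6,interpolation=2)))
cv2.imwrite('pics/zt0.png',g(cv2.resize(b,None,fx=4.8,fy=4.8,interpolation=2)))
for n,p in dict(a=(259,204,265,181),b=(302,236,278,127)).items():
    print(tri(('scene0',*p[:2]),('top0',*p[2:])))
    print(at_z('scene0',*p[:2],.16),at_z('top0',*p[2:],.16))
E
```

```text
[0.55221016 0.09497604 0.16267872]
[0.5500978  0.09537803 0.16      ] [0.55410943 0.09584532 0.16      ]
[0.70235847 0.06339221 0.16574288]
[0.7005396  0.06595021 0.16      ] [0.70540406 0.06334558 0.16      ]
```

View pics/zs0.png

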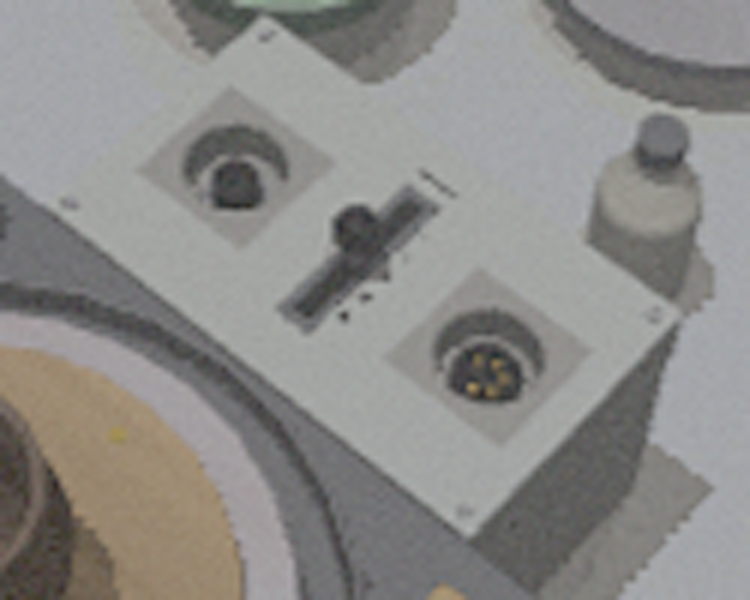

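View pics/zt0.png

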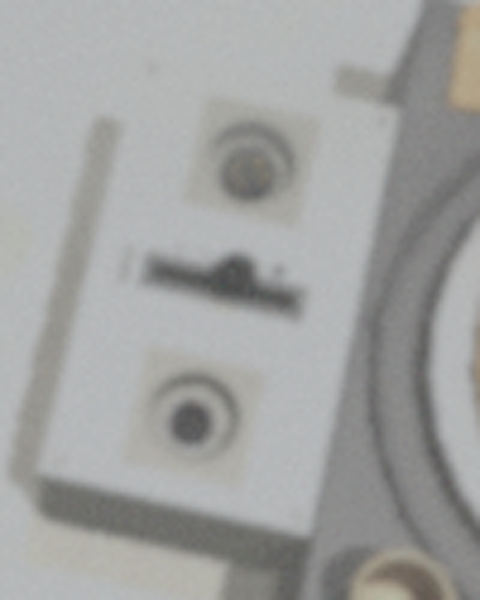

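```bash
cat >> h.py <<'E'
S=lambda x,y:('scene0',220+(x+.5)/6-.5,175+(y+.5)/6-.5)
T=lambda x,y:('top0',225+(x+.5)/4.8-.5,95+(y+.5)/4.8-.5)
E
python3 - <<'E'
from h import *
for n,s,t,z in [('mouthA',(236,167),(195,415),.17),('mouthB',(489,354),(253,161),.17),('ball',(355,229),(237,268),.195),('btn',(236,186),(190,423),.16),('c1',(265,15),(120,115),.17),('c3',(470,535),(310,535),.17),('slot',(359,257),(224,286),.17)]:
    print(n,tri(S(*s),T(*t)),at_z(*S(*s),z),at_z(*T(*t),z))
print('wheel dir', at_z(*S(10,560),.17))
for p in [(265,15),(470,535),(680,315),(0,175)]: print(at_z(*S(*p),.17))
for p in [(40,475),(310,535),(400,105),(120,115)]: print(at_z(*T(*p),.17))
E
```

```text
mouthA [0.5510767  0.09522409 0.16895788] [0.55072063 0.0938356  0.17      ] [0.55164368 0.09597156 0.17      ]
mouthB [0.69755427 0.06589101 0.17014714] [0.69712592 0.06552325 0.17      ] [0.69808725 0.06624074 0.17      ]
ball [0.62445097 0.07604251 0.19940803] [0.62190488 0.07731654 0.195     ] [0.62732715 0.07676911 0.195     ]
btn [0.55043837 0.09656298 0.15147085] [0.55266429 0.09066881 0.16      ] [0.54938368 0.09789401 0.16      ]
c1 [0.61159161 0.1073405  0.34038018] [0.51657981 0.17750351 0.17      ] [0.72220022 0.14117611 0.17      ]
c3 [ 0.60888576  0.0448823  -0.05263661] [ 0.7314646  -0.01653996  0.17      ] [0.48794724 0.03309926 0.17      ]
slot [0.62414167 0.08078219 0.1700714 ] [0.62349818 0.08014102 0.17      ] [0.62488129 0.08135258 0.17      ]
wheel dir [ 0.57339271 -0.1258868   0.17      ]
[0.51657981 0.17750351 0.17      ]
[ 0.7314646  -0.01653996  0.17      ]
[0.75997875 0.12706175 0.17      ]
[0.46025726 0.03378901 0.17      ]
[0.51580755 0.17851041 0.17      ]
[0.48794724 0.03309926 0.17      ]
[ 0.73483406 -0.0164727   0.17      ]
[0.72220022 0.14117611 0.17      ]
```

```bash
cat >> h.py <<'E'
BX=np.array([-.197,-.980,0]); BY=np.array([.980,-.197,0]); BC=np.array([.6243,.0806,.17])
def box(x,y,z): return BC+BX*x+BY*y+np.array([0,0,z])
Rgoal=np.c_[[0,0,-1.],BY,np.cross([0,0,-1.],BY)]
def st(p=None):
    o=manip.observe(); R=rm(o['tcp_rot']); d=o['tcp_pos']-BC
    print('t',o['clock'],'tcp',np.round(o['tcp_pos'],4),'box',np.round([d@BX*1e3,d@BY*1e3,d[2]*1e3],1),'F',np.round(o['contact_force'],1),'open',round(o['opening'],4))
    best=None
    for s in (1,-1):
        G=Rgoal@np.diag([1,s,s]); w=Ro.from_matrix(R.T@G).as_rotvec()
        print(' turn(frac)',np.round(w/(np.pi/4),3))
    if p is not None: print(' shift(frac)',np.round(R.T@(p-o['tcp_pos'])/.1,3))
    print(' R',np.round(R,3).tolist(),'q',np.round(o['joint_positions'],2))
E
python3 - <<'E'
from h import *
st(box(.045,0,.09))
E
```

```text
t 0.15 tcp [0.2558 0.5971 0.2381] box [-433.5 -462.9   68.1] F [ 0.  -0.6 -0.8] open 0.0882
 turn(frac) [1.737e+00 1.000e-03 1.000e-03]
 turn(frac) [-2.263e+00 -1.000e-03  1.000e-03]
 shift(frac) [-0.214 -3.737  5.513]
 R [[-0.0, 0.394, 0.919], [-0.001, 0.919, -0.394], [-1.0, -0.001, 0.0]] q [-1.23  0.54 -0.    1.54  0.    1.07 -0.07]
```

```bash
python3 -m inch '[[0.15,0,0,-0.15,-0.3,0.5,1],[0.3,0,0,-0.3,-0.6,1,1],[0.3,0,0,-0.3,-0.6,1,1]]' 20; python3 -c "
from h import *
st(box(.045,0,.09))"
```

```text
clock: 0.52
tcp_pos: [0.329, 0.4987, 0.2695]
tcp_rot: [0.112, 1.568, -0.537]
contact_force: [-0.5, 0.5, -0.5]
opening: 0.0605
t 0.525 tcp [0.329  0.4987 0.2695] box [-351.5 -371.8   99.5] F [-0.5  0.5 -0.5] open 0.0605
 turn(frac) [ 1.426  0.003 -0.003]
 turn(frac) [-2.574  0.003  0.004]
 shift(frac) [ 0.11  -1.948  5.076]
 R [[0.003, 0.605, 0.796], [-0.002, 0.796, -0.605], [-1.0, 0.0, 0.003]] q [-1.12  0.41  0.07  1.66 -0.03  1.07 -0.12]
```

```bash
python3 -m inch '[[0.15,0,0,0,-0.2,0.5,1],[0.3,0,0,0,-0.4,1,1],[0.3,0,0,0,-0.4,1,1]]'; python3 -m inch '[[0.15,0,0,0,0,0.5,1],[0.3,0,0,0,0,1,1],[0.3,0,0,0,0,1,1]]'; python3 -c "
from h import *
st(box(.045,0,.09))"
```

```text
clock: 0.9
tcp_pos: [0.3868, 0.4028, 0.2697]
tcp_rot: [0.128, 1.566, -0.764]
contact_force: [0.1, 0.2, 0.9]
opening: 0.0303
clock: 1.27
tcp_pos: [0.4516, 0.3228, 0.2701]
tcp_rot: [0.331, 1.564, -0.801]
contact_force: [-0.2, 0.3, 0.6]
opening: 0.0013
t 1.275 tcp [0.4516 0.3228 0.2701] box [-203.3 -217.   100.1] F [-0.2  0.3  0.6] open 0.0013
 turn(frac) [ 0.811  0.007 -0.005]
 turn(frac) [-3.189  0.007  0.009]
 shift(frac) [0.121 0.267 3.287]
 R [[0.005, 0.905, 0.425], [-0.005, 0.425, -0.905], [-1.0, 0.002, 0.006]] q [-0.9   0.34  0.24  1.77 -0.09  1.04 -0.19]
```

```bash
python3 -m inch '[[0.2,0,0,0,0.1,0.5,1],[0.4,0,0,0,0.2,1,1],[0.4,0,0,0,0.2,1,1]]'; python3 -m inch '[[0.2,0,0,0,0.2,0.5,1],[0.41,0,0,0,0.5,1,1],[0.41,0,0,0,0.5,1,1],[0.41,0,0,0,0.5,1,1]]'; python3 -c "
from h import *
st(box(.045,0,.09))
shot('wrist','wrist1'); shot('top','top1')"
```

```text
clock: 1.65
tcp_pos: [0.5135, 0.2391, 0.2705]
tcp_rot: [0.599, 1.563, -0.851]
contact_force: [-0.2, 0.8, -0.8]
opening: 0.0004
clock: 2.15
tcp_pos: [0.5743, 0.1491, 0.2708]
tcp_rot: [0.877, 1.565, -0.889]
contact_force: [-0.8, -0.2, 0.8]
opening: 0.0006
t 2.15 tcp [0.5743 0.1491 0.2708] box [-57.2 -62.5 100.8] F [-0.8 -0.2  0.8] open 0.0006
 turn(frac) [ 0.004  0.005 -0.006]
 turn(frac) [-3.996  0.009  0.008]
 shift(frac) [0.114 0.621 1.024]
 R [[0.004, 0.981, -0.194], [-0.005, -0.194, -0.981], [-1.0, 0.005, 0.004]] q [-0.66  0.43  0.44  1.68 -0.19  1.07 -0.36]
```

View pics/wrist1.png

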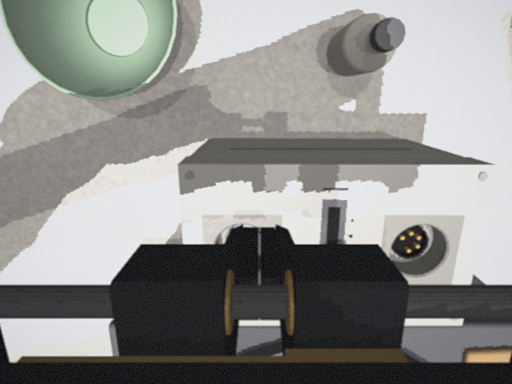

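```bash
python3 - <<'E'
from h import *
im=cv2.imread('pics/wrist1.png')
for p,c in [(box(0,.075,0),(0,0,255)),(box(0,-.075,0),(0,0,255)),(box(-.075,-.125,0),(0,255,0)),(box(-.075,.125,0),(0,255,0)),(box(.075,.125,0),(0,255,0)),(box(-.033,.108,0),(255,0,0)),(box(-.033,.042,0),(255,0,0)),(box(.033,.108,0),(255,0,0)),(box(-.033,-.042,0),(255,0,0)),(box(0,0,.027),(255,0,255))]:
    u,v=proj('wrist1',p); print(round(u),round(v)); cv2.circle(im,(int(u),int(v)),2,c,-1)
cv2.imwrite('pics/w1o.png',cv2.resize(im[120:384,150:512],None,fx=2.1,fy=2.1))
E
```

```text
418 252
242 252
177 166
495 166
461 326
464 216
384 216
450 286
282 216
338 269
```

View pics/w1o.png

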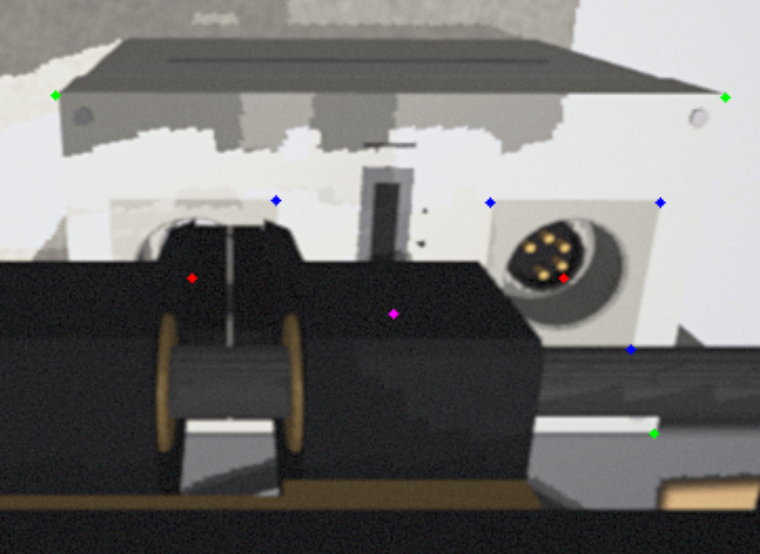

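The socket (brass pins at about (410,240)) is in the +y cup, so the reset is in the −y cup. My box frame overlays within about 2 mm. Next I move to the wheel side of the lever.

```bash
python3 -m inch '[[0,0,0,0,0.3,0.5,1],[0,0,0,0.05,0.62,1,1],[0,0,0,0.05,0.62,1,1],[0,0,0,0.05,0.62,1,1]]'; python3 -c "
from h import *
st(box(.045,0,.012))
shot('wrist','wrist2'); shot('top','top2')
shot('scene','scene2')"
```

```text
clock: 2.75
tcp_pos: [0.6152, 0.0413, 0.2664]
tcp_rot: [0.997, 1.566, -0.766]
contact_force: [-0.0, 0.6, 0.7]
opening: 0.0007
t 2.75 tcp [0.6152 0.0413 0.2664] box [40.3 -1.2 96.4] F [-0.   0.6  0.7] open 0.0007
 turn(frac) [ 0.008  0.003 -0.005]
 turn(frac) [-3.992  0.008  0.005]
 shift(frac) [0.844 0.009 0.044]
 R [[0.003, 0.982, -0.191], [-0.003, -0.191, -0.982], [-1.0, 0.004, 0.002]] q [-0.47  0.48  0.46  1.63 -0.23  1.09 -0.14]
```

View pics/wrist2.png

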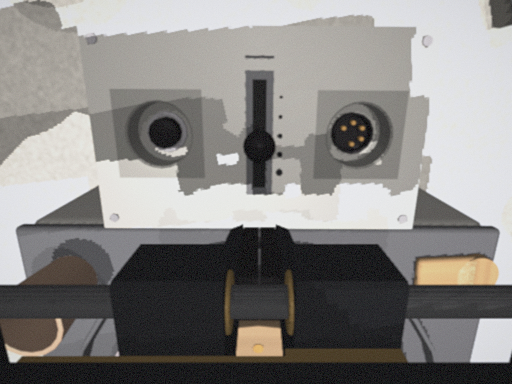

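View pics/scene2.png

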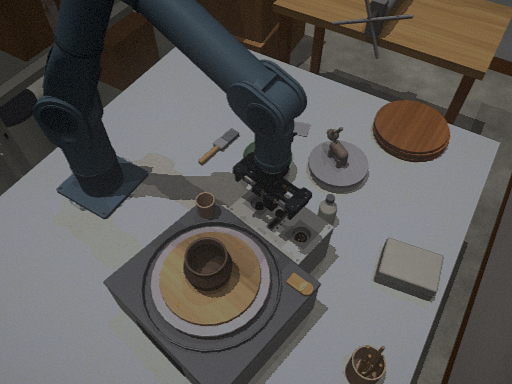

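```bash
python3 - <<'E'
from h import *
def b(p): d=p-BC; return np.round([d@BX*1e3,d@BY*1e3,d[2]*1e3],1)
print('ball',b(at_z('wrist2',260,146,.196)), b(tri(('wrist2',260,146),T(237,268))), b(tri(('wrist2',260,146),T(237,268),S(355,229))))
for n,u,v in [('sqA',111,90),('sqA',202,90),('sqA',204,178),('sqA',106,178),('sqB',317,90),('sqB',411,90),('wellA',164,133),('wellB',359,134)]: print(n,b(at_z('wrist2',u,v,.17)))
print('btn',b(tri(('wrist2',165,132),S(236,186))),b(at_z('wrist2',165,132,.16)))
E
```

```text
ball [ 2.2  1.  26. ] [ 2.2  1.3 31.3] [ 3.4  1.  28. ]
sqA [ -33.7 -106.2    0. ]
sqA [-34.  -40.8  -0. ]
sqA [ 31.4 -42.2   0. ]
sqA [  31.7 -118.1    0. ]
sqB [-34.5  42.   -0. ]
sqB [-34.8 109.9   0. ]
wellA [ -3.1 -70.5   0. ]
wellB [-3.1 75.2  0. ]
btn [ -1.3 -76.4 -20.7] [ -2.7 -72.6 -10. ]
```

```bash
python3 -m inch '[[0,0,0,0.4,0.01,0.03,1],[0,0,0,0.84,0.01,0.03,1],[0,0,0,0.84,0.01,0.03,1],[0,0,0,0.84,0.01,0.03,1]]'; python3 -c "
from h import *
st(box(-.007,0,.012))"
```

```text
clock: 3.4
tcp_pos: [0.6168, 0.039, 0.1842]
tcp_rot: [1.27, 1.564, -0.49]
contact_force: [0.6, -0.3, -0.2]
opening: 0.0004
t 3.4 tcp [0.6168 0.039  0.1842] box [42.2  0.9 14.2] F [ 0.6 -0.3 -0.2] open 0.0004
 turn(frac) [ 0.011  0.002 -0.008]
 turn(frac) [-3.989  0.012  0.004]
 shift(frac) [ 0.022 -0.005 -0.492]
 R [[0.006, 0.982, -0.189], [-0.003, -0.189, -0.982], [-1.0, 0.006, 0.002]] q [-0.44  0.57  0.42  1.7  -0.28  0.93 -0.1 ]
```

```bash
python3 -m inch '[[0,0,0,0.02,0,-0.1,1],[0,0,0,0.02,0,-0.2,1],[0,0,0,0.02,0,-0.3,1],[0,0,0,0.02,0,-0.4,1],[0,0,0,0.02,0,-0.44,1],[0,0,0,0.02,0,-0.46,1],[0,0,0,0.02,0,-0.46,1]]'; python3 -c "
from h import *
st(box(-.007,0,.012))
shot('wrist','wrist3');shot('top','top3')"
```

```text
clock: 4.28
tcp_pos: [0.6252, 0.0843, 0.1819]
tcp_rot: [1.237, 1.565, -0.524]
contact_force: [0.9, -0.2, -1.0]
opening: 0.0005
t 4.275 tcp [0.6252 0.0843 0.1819] box [-3.8  0.2 11.9] F [ 0.9 -0.2 -1. ] open 0.0005
 turn(frac) [ 0.011  0.002 -0.007]
 turn(frac) [-3.989  0.011  0.004]
 shift(frac) [-0.001 -0.002 -0.032]
 R [[0.005, 0.982, -0.189], [-0.003, -0.189, -0.982], [-1.0, 0.005, 0.002]] q [-0.5   0.59  0.42  1.66 -0.28  0.94 -0.17]
```

View pics/wrist3.png

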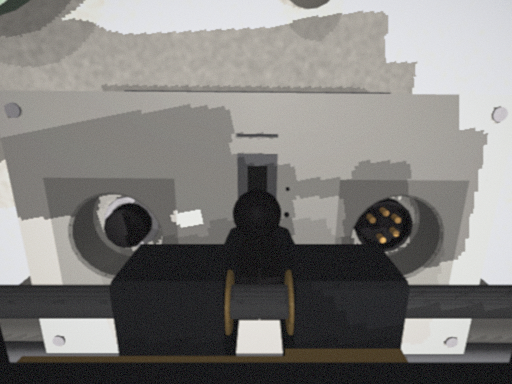

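```bash
python3 -c "
from h import *
for z in (.189,.193,.197):
  d=at_z('wrist3',257,212,z)-BC; print(d@BX,d@BY)
for th in np.linspace(-.55,.1,6):
  print(round(th,2),proj('wrist3',box(.052*np.sin(th),0,-.025+.052*np.cos(th))))
"
```

```text
-0.023657496941379263 0.0005651818412058824
-0.02515685880049388 0.0005603873352101217
-0.026656220659608515 0.0005555928292144676
-0.55 (np.float64(255.8009145146613), np.float64(205.0262388966727))
-0.42 (np.float64(255.70837011344955), np.float64(219.8569494274179))
-0.29 (np.float64(255.61954453656293), np.float64(234.94990042835195))
-0.16 (np.float64(255.53757753290748), np.float64(249.78063792111462))
-0.03 (np.float64(255.4652541680464), np.float64(263.83754487031433))
0.1 (np.float64(255.40478674824595), np.float64(276.66283029819215))
```

```bash
python3 -m inch '[[0,0,0,0,0,-0.04,1],[0,0,0,0,0,-0.08,1],[0,0,0,0,0,-0.08,1]]'
```

```text
clock: 4.75
tcp_pos: [0.6259, 0.0894, 0.1816]
tcp_rot: [0.612, 1.564, -1.15]
contact_force: [-2.4, -6.5, -0.0]
opening: 0.0005
```

```bash
python3 -m inch '[[0,0,0,0,0,-0.04,1],[0,0,0,0,0,-0.05,1],[0,0,0,0,0,-0.05,1]]'; python3 -c "
from h import *
st();shot('wrist','wrist4')"
```

```text
clock: 5.12
tcp_pos: [0.626, 0.0896, 0.1816]
tcp_rot: [0.223, 1.559, -1.543]
contact_force: [-4.3, -10.9, 2.4]
opening: 0.0003
t 5.125 tcp [0.626  0.0896 0.1816] box [-9.1 -0.1 11.6] F [ -4.3 -10.9   2.4] open 0.0003
 turn(frac) [ 0.004  0.015 -0.003]
 turn(frac) [-3.996  0.005  0.023]
 R [[0.0, 0.981, -0.194], [-0.012, -0.194, -0.981], [-1.0, 0.003, 0.011]] q [-0.51  0.6   0.42  1.65 -0.27  0.95 -0.19]
```

View pics/wrist4.png

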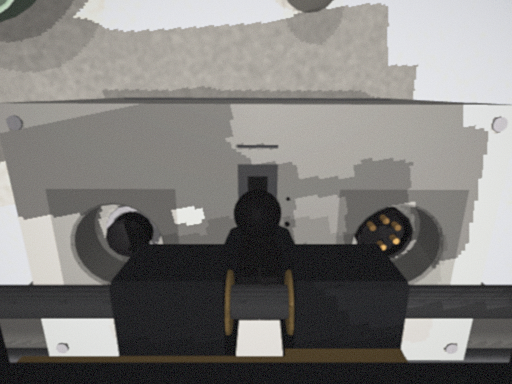

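The force rose to 12 N with no further motion, so the lever is at its stop. Now I back off, rise and go above the reset well.

```bash
python3 -m inch '[[0,0,0,0,0,0.15,1],[0,0,0,0,0,0.3,1],[0,0,0,0,0,0.3,1],[0,0,0,-0.4,0,0.3,1],[0,0,0,-0.7,0,0.3,1],[0,0,0,-0.7,0,0.3,1]]'; python3 -c "
from h import *
shot('wrist','wrist5')
st(box(-.001,-.0745,.03))"
```

```text
clock: 5.92
tcp_pos: [0.6218, 0.062, 0.2544]
tcp_rot: [0.689, 1.56, -1.077]
contact_force: [0.8, -0.7, 0.1]
opening: 0.0005
t 5.975 tcp [0.6207 0.062  0.2526] box [19.   0.1 82.6] F [-0.4  0.6 -0.5] open 0.0006
 turn(frac) [ 0.005  0.012 -0.005]
 turn(frac) [-3.995  0.008  0.02 ]
 shift(frac) [ 0.521 -0.747 -0.208]
 R [[0.002, 0.981, -0.193], [-0.01, -0.193, -0.981], [-1.0, 0.004, 0.01]] q [-0.5   0.51  0.46  1.62 -0.23  1.07 -0.17]
```

View pics/wrist5.png

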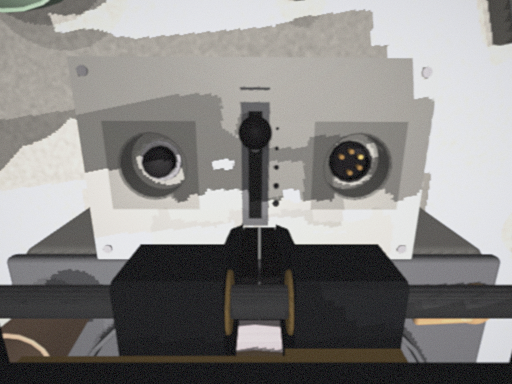

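```bash
python3 - <<'E'
from h import *
def b(p): d=p-BC; return np.round([d@BX*1e3,d@BY*1e3,d[2]*1e3],1)
for th in (-.55,-.4): print(th,proj('wrist5',box(.052*np.sin(th),0,-.025+.052*np.cos(th))))
print('wellA',b(at_z('wrist5',154,166,.17)),'wellB',b(at_z('wrist5',359,165,.17)))
im=cv2.imread('pics/wrist5.png')
t=np.linspace(0,6.28,60)
for s in (-.0745,.075):
    for k in t:
        u,v=proj('wrist5',box(-.001+.024*np.cos(k),s+.024*np.sin(k),0)); cv2.circle(im,(int(round(u)),int(round(v))),0,(0,0,255),-1)
cv2.imwrite('pics/w5o.png',cv2.resize(im[90:230,80:420],None,fx=2.3,fy=2.3,interpolation=0))
E
```

```text
-0.55 (np.float64(254.4488067993647), np.float64(134.94165777541582))
-0.4 (np.float64(254.41938844987192), np.float64(146.4240338291497))
wellA [ -2.  -73.3   0. ] wellB [-3.  76.3  0. ]
```

View pics/w5o.png

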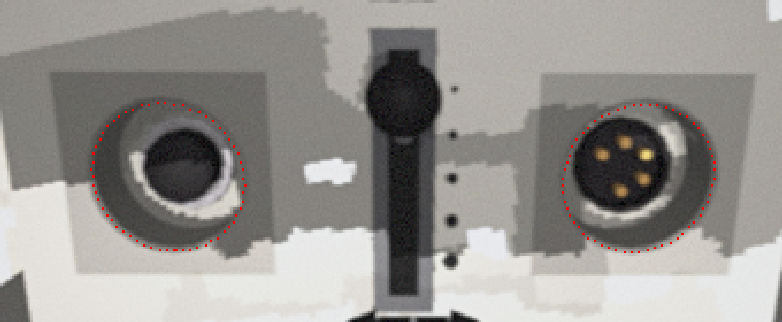

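```bash
python3 -m inch '[[0,0.012,0,0,-0.4,-0.1,1],[0,0.012,0,0,-0.74,-0.22,1],[0,0.012,0,0.2,-0.74,-0.22,1],[0,0.012,0,0.5,-0.74,-0.22,1],[0,0.012,0,0.5,-0.74,-0.22,1],[0,0.012,0,0.5,-0.74,-0.22,1]]'; python3 -c "
from h import *
shot('wrist','wrist6');shot('top','top6');shot('scene','scene6')
st(box(-.002,-.074,-.008))"
```

```text
clock: 6.72
tcp_pos: [0.5526, 0.0973, 0.2023]
tcp_rot: [1.456, 1.567, -0.309]
contact_force: [0.3, 0.1, 0.6]
opening: 0.0002
t 6.875 tcp [0.5531 0.0974 0.203 ] box [ -2.4 -73.1  33. ] F [ 0.7 -0.1  0. ] open 0.0005
 turn(frac) [ 0.005 -0.001 -0.007]
 turn(frac) [-3.995e+00  1.100e-02 -1.000e-03]
 shift(frac) [ 0.409 -0.011  0.004]
 R [[0.006, 0.981, -0.193], [-0.001, -0.193, -0.981], [-1.0, 0.006, -0.0]] q [-0.59  0.45  0.43  1.83 -0.23  0.9  -0.24]
```

View pics/wrist6.png

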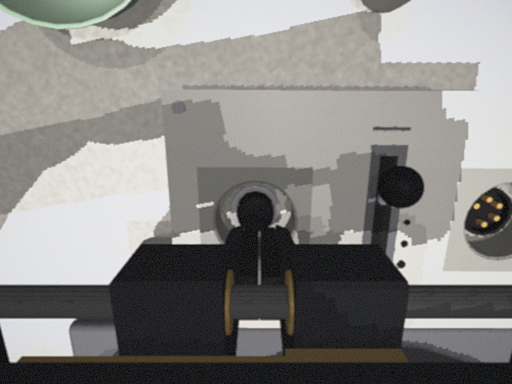

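```bash
python3 - <<'E'
import cv2
a=cv2.imread('pics/scene6.png')[140:290,200:350];b=cv2.imread('pics/top6.png')[75:225,220:320]
cv2.imwrite('pics/z6.png',cv2.hconcat([cv2.resize(a,(450,450),interpolation=2),cv2.resize(b,(300,450),interpolation=2)]))
E
```

```text
(no output)
```

View pics/z6.png

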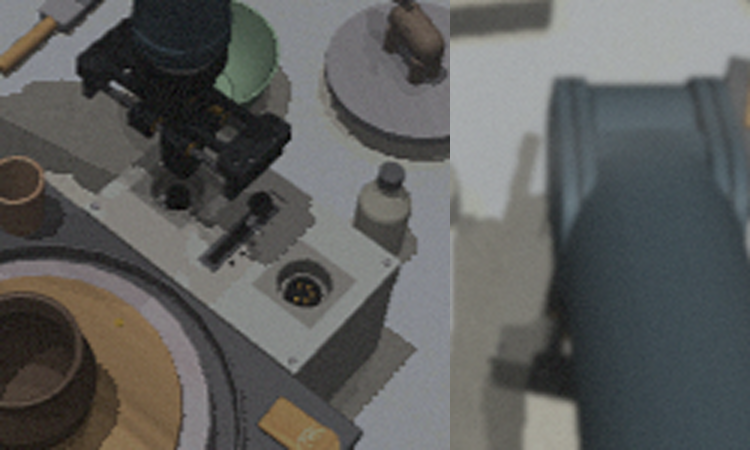

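```bash
python3 - <<'E'
from h import *
def b(p): d=p-BC; return np.round([d@BX*1e3,d@BY*1e3,d[2]*1e3],1)
print('btn',b(at_z('wrist6',255,210,.16)),'btn5',b(at_z('wrist5',160,161,.16)), b(tri(('wrist6',255,210),('wrist5',160,161))))
E
python3 -m inch '[[0,0,0,0.1,-0.01,0,1],[0,0,0,0.2,-0.01,0,1],[0,0,0,0.3,-0.01,0,1],[0,0,0,0.38,-0.01,0,1],[0,0,0,0.38,-0.01,0,1]]'; python3 -c "
from h import *
st(box(-.002,-.074,-.018))"
```

```text
btn [ -5.  -74.5 -10. ] btn5 [ -3.6 -71.7 -10. ] [ -1.6 -74.5 -19.2]
clock: 7.5
tcp_pos: [0.5518, 0.0974, 0.1641]
tcp_rot: [1.489, 1.567, -0.276]
contact_force: [0.3, -0.4, -0.8]
opening: 0.0008
t 7.5 tcp [0.5518 0.0974 0.1641] box [ -2.2 -74.4  -5.9] F [ 0.3 -0.4 -0.8] open 0.0008
 turn(frac) [ 0.005  0.    -0.005]
 turn(frac) [-3.995e+00  8.000e-03  1.000e-03]
 shift(frac) [0.121 0.004 0.002]
 R [[0.004, 0.981, -0.193], [-0.001, -0.193, -0.981], [-1.0, 0.004, 0.0]] q [-0.57  0.5   0.41  1.86 -0.26  0.82 -0.22]
```

```bash
python3 -m inch '[[0,0,0,0.03,0,0,1],[0,0,0,0.06,0,0,1],[0,0,0,0.09,0,0,1],[0,0,0,0.11,0,0,1],[0,0,0,0.11,0,0,1]]'; python3 -m inch '[[0,0,0,0.02,0,0,1],[0,0,0,0.03,0,0,1],[0,0,0,0.03,0,0,1]]'; python3 -c "
from h import *
st(box(-.002,-.074,-.018))"
```

```text
clock: 8.12
tcp_pos: [0.5518, 0.0974, 0.153]
tcp_rot: [1.478, 1.567, -0.287]
contact_force: [0.3, -0.3, 0.4]
opening: 0.0003
clock: 8.5
tcp_pos: [0.552, 0.0975, 0.1523]
tcp_rot: [1.821, 1.567, 0.056]
contact_force: [-8.8, -1.4, 24.6]
opening: 0.0009
t 8.5 tcp [0.552  0.0975 0.1523] box [ -2.3 -74.2 -17.7] F [-8.8 -1.4 24.6] open 0.0009
 turn(frac) [ 0.005 -0.001 -0.005]
 turn(frac) [-3.995e+00  8.000e-03 -2.000e-03]
 shift(frac) [0.003 0.003 0.003]
 R [[0.004, 0.981, -0.193], [0.0, -0.193, -0.981], [-1.0, 0.004, -0.001]] q [-0.56  0.52  0.4   1.87 -0.28  0.8  -0.21]
```

It is firm at −17.7 mm (home is −18) with 25 N. I retract straight up and look.

```bash
python3 -m inch '[[0,0,0,-0.1,0,0,1],[0,0,0,-0.3,0,0,1],[0,0,0,-0.6,0,0,1],[0,0,0,-1,0,0,1],[0,0,0,-1,0,0,1],[0,0,0,-1,0,0.3,1],[0,0,0,-1,0,0.6,1],[0,0,0,-1,0,0.6,1]]'; python3 -c "
from h import *
shot('wrist','wrist7');shot('scene','scene7')
st()
import cv2
a=cv2.imread('pics/wrist7.png')
cv2.imwrite('pics/w7.png',cv2.resize(a,(768,576)))
b=cv2.imread('pics/wrist5.png')
def bb(p): d=p-BC; return np.round([d@BX*1e3,d@BY*1e3,d[2]*1e3],1)
"
```

```text
clock: 9.5
tcp_pos: [0.539, 0.036, 0.2514]
tcp_rot: [1.402, 1.568, -0.367]
contact_force: [-0.2, 0.1, 0.1]
opening: 0.0002
t 9.6 tcp [0.5396 0.0391 0.2515] box [ 57.3 -74.8  81.5] F [ 1.4 -0.1  0.4] open 0.0006
 turn(frac) [ 0.005 -0.001 -0.004]
 turn(frac) [-3.995e+00  5.000e-03 -2.000e-03]
 R [[0.003, 0.981, -0.193], [0.0, -0.193, -0.981], [-1.0, 0.003, -0.001]] q [-0.53  0.36  0.48  1.84 -0.19  0.99 -0.17]
```

View pics/w7.png

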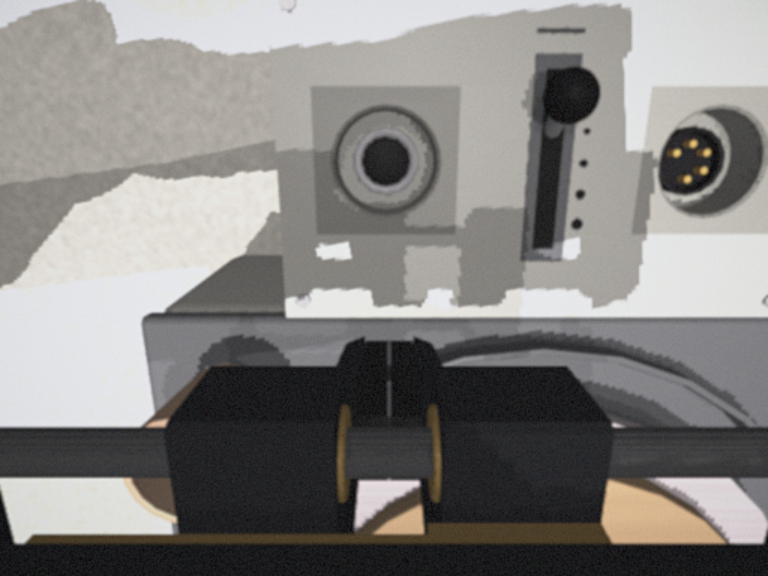

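View pics/scene7.png

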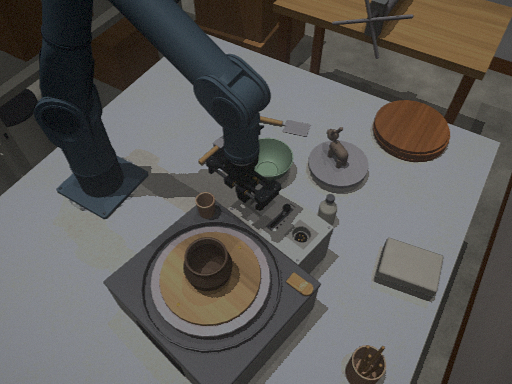

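Wrist view: lever ball (571,95) at the outer end of its slot; button (386,160) is deep in its well. The pot, tool cup, rib and the rest look undisturbed in the scene view. I let it settle, then hand in.

```bash
python3 -m inch '[[0,0,0,-0.2,0,0,1],[0,0,0,-0.2,0,0,1],[0,0,0,-0.2,0,0,1],[0,0,0,-0.2,0,0,1]]'; python3 -c "
from h import *
st(); print(manip.finish_job())"
```

```text
clock: 10.1
tcp_pos: [0.5392, 0.0395, 0.2708]
tcp_rot: [1.924, 1.569, 0.159]
contact_force: [0.4, -0.6, -0.5]
opening: 0.0005
t 10.1 tcp [0.5392 0.0395 0.2708] box [ 57.1 -75.3 100.8] F [ 0.4 -0.6 -0.5] open 0.0005
 turn(frac) [ 0.005 -0.001 -0.002]
 turn(frac) [-3.995e+00  3.000e-03 -1.000e-03]
 R [[0.002, 0.981, -0.193], [0.0, -0.193, -0.981], [-1.0, 0.002, -0.001]] q [-0.54  0.33  0.49  1.82 -0.18  1.03 -0.18]
the job is handed in; nothing more can be done
None
```

I pushed the lever to its stop first, then pressed the reset button home, and handed the job in at about 10 s with the arm clear of everything.

- **Speed lever:** I pushed the ball outward with the shut fingertips. The force rose to about 12 N with no further movement. The wrist picture then showed the ball at the outer end of its slot.
- **Reset button:** I reached into the -y well; the other well shows the brass socket pins, and the fingertips never went into or over it. The press ended firmly at 17.7 mm below the rim (18 mm is fully home) with about 26 N.
- **Other objects:** The last scene picture shows the pot, tool cup, rib and the rest apparently where they were. I compared this by eye, not by measurement.

**Disagreements in my measurements:**
- The wrist camera put the well centre 2–5 mm off the two-camera estimate along the box's x. I aimed about 2 mm off the two-camera centre and entered without contact.
- The roughly 3 N press resistance did not show in the readings between steps. That the button is home therefore rests on the hard stop at the right depth. The last picture is consistent with this but could not confirm the depth closely.

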